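# Lock the lid ring of a glaze tub

## Robot

A 6-joint arm with a two-finger parallel gripper is mounted at the origin on the work surface. World frame = base frame: x ahead of the robot, y to its left, z up, the work surface at z = 0. Lengths are in m, angles in rad, forces in N, time in s.
With the tool pointing down it reaches from about 0.3 to 0.875 m from the base axis. Payload 6.4 kg.
Tool frame: the origin (TCP) lies midway between the tips of the shut fingers; the grasp point (between the pads) lies 19 mm behind it; z points along the fingers, y is the line along which they close (so a half turn about z gives the same grasp; the last joint's range is limited). The gripper opens to 85 mm and grips with 20 to 120 N. Pads are 22 mm wide; open, the fingers measure 114 mm over their backs; the gripper's body (76 mm by 85 mm) begins 54 mm behind the grasp point. The pads swing forward as they close: fully open they stand 13 mm farther back than shut.
Start: joints at [0.906, 0.181, 1.607, -0, 1.354, -0.206], TCP at [0.255, 0.516, 0.231] pointing down, gripper open.
Joint ranges: [-2.99, 2.99], [-0.89, 2.07], [0.3, 2.58], [-1.14, 4.28], [0, 2.63], [-3.12, 3.12]. Speed limits (rad/s): [2.57, 2.57, 3.01, 3.14, 3.14, 3.14].

## Interface

Orientations are given as a unit quaternion [w, x, y, z].
In Python, from bench import * gives the robot as it stands.
- The arm moves only by the tool play_rows, never from a script. Its argument "plan" is a list of rows, each a list of 3 entries, a list of its own where there are three numbers: the finger opening in mm, from 0 to 85.4, then the shift along the tool's x, y, z normalised to -1 to 1, where 1 is 40 cm, then the turn about the tool's z normalised to -1 to 1, where 1 is pi rad. A call has 1 to 10 rows; each row is the pose to reach, as a shift and turn from the pose commanded when the call began, along the tool's axes at that moment, turning the shorter way round; what a row does not reach only later rows make up. A row lasts 1/10 s, in which the tool goes at most 50 mm and 8.59 degrees, less where a joint would pass 70% of its speed; a pose out of reach is approached as far as the arm can. A call with a number of a shift or a turn outside -1 to 1 is refused whole. A call with a gripper value outside its range is refused whole. The fingers move at their own pace and stop on an object; the grip force is fixed at half the most. Time passes only in rows, so rows that repeat a pose let the fingers close. It gives the time, the measured TCP pose, the force, the opening and the grip force at its end, in the units of the state.
- get_obs(): the state, without advancing time (a new reading comes with each control period).
- camera(name): name is "scene" or "top" or "wrist"; returns a dict with "image" (480x640x3 uint8, red, green, blue), "range_z" (480x640 float32, m along the optical axis (not along the pixel's ray), 0 where there is no reading), "intrinsics" (3x3 intrinsics, pixels), "rvec" (rotation vector, rad) and "tvec" (3), from world to camera coordinates, as OpenCV has them; the wrist camera has in their place "T_tool_cam" (4x4, takes a point from camera to tool coordinates, whose origin is the TCP and whose axes are the flange's). Camera axes: x right, y down, z forward; pixel columns grow to the right and rows downward; lengths in m; the calibration is good to about 2 mm. A picture is of the moment at which its call begins: read the wrist's pose just before it.
- hand_in(): hands the job in; it is judged then, once.
Trained networks look in a picture, given as the dict that the camera call returned (one of the last four; its "shot" number tells which), for a name from the list of things; names that differ only in an ending like _2 or _b are one class to them, and where a whole thing is asked for, a point or a joint stands for the part that bears it (a point fixed in the world has none). Each returns a list of dicts, best first, with "conf" (0 to 1); they miss things now and then, are a little off and sometimes report something else, mostly with a low value. They report only what shows in the picture. A call takes as long as a camera call.
- search_frame(picture, label): "rect" ([centre column, centre row, width, height] in pixels, round what is visible of it).
- masks_of(picture, label): "mask" (480x640 bool, what is visible of it) and "rect" ([centre column, centre row, width, height] in pixels, round what is visible of it).
The state is a dict: "time_s": time; "q": joint angles; "dq": joint speeds; "joint_efforts": joint torques, N m; "eef_pos": TCP position; "eef_rot": TCP orientation; "wrist_force": force on the tool from outside, world axes, zero at the start; "torque": the same for the moment, N m; "opening": opening from 0.0 (shut) to 1.0 (fully open); "grasp_force": force on a finger pad.
Only numpy, scipy, OpenCV 4.12 (cv2) and the standard library are available. Lean on these libraries where they do the work, as an engineer would, in place of code of your own. Each camera call takes 0.05 s, during which the arm holds its last target. There are 200 camera calls.

## Task

The lid of the wide, low glaze tub is not locked yet: turn its steel lock ring anticlockwise (seen from above) until its upright ear stands squarely in the middle of the gap between the two lugs on the tub, neither short of it nor past it. The tall tub is already locked: leave its ring as it is, and leave the cup, the bowl and the wooden rib where they are.

Things in the scene. Friction and masses are not known exactly. Their poses are not given: they have to be found in the camera images.
- tub_wide: wide, low white plastic tub, 160 mm across, bolted to the bench (does not move), the one to lock. Origin: centre of its underside, z up; its own +x points to its locked mark. The ring's top is 113 mm above the bench, the grey lid inside it 108 mm, a flat boss (44 mm across) in the lid's middle 114 mm. A single round stud 1.2 rad clockwise of the lugs is the open mark
- ring_wide (a joint): captive steel lock ring round the lid of the wide tub, on a vertical hinge through the tub's axis; rad, angle of its ear from the middle of the tub's two lugs, anticlockwise from above positive; 0 = locked, negative = not yet locked; turns from -1.7 to +0.45, so it can go past the mark. Stays where it is left; about 4 N at the ear turns it. 176 mm across, 18 mm high
- ring_wide_ear (a point): centre of the top of the ring's one upright ear: a steel plate standing on edge radially, 52 mm long outwards (from 70 to 122 mm off the axis), 14 mm thick, rising 32 mm above the ring's top; this point is 96 mm off the ring's axis
- tub_wide_mark (a point): middle of the gap between the two lugs of the wide tub, level with their tops (105 mm above the bench), 122 mm from the tub's axis. The lugs are the locked mark: two light metal blocks side by side on a dark bracket on the tub's wall, each 36 mm long outwards (104 to 140 mm off the axis) and 12 mm wide, with a 36 mm gap between them; the ear passes just above them
- tub_tall: narrow, tall white plastic tub, 112 mm across, bolted to the bench (does not move), already locked, leave alone. Origin: centre of its underside, z up; its own +x points to its locked mark. The ring's top is 168 mm above the bench, the grey lid inside it 163 mm, a flat boss (44 mm across) in the lid's middle 169 mm. A single round stud 1.2 rad clockwise of the lugs is the open mark
- ring_tall (a joint): the same kind of ring on the tall tub, already locked; rad, angle of its ear from the middle of the tub's two lugs, anticlockwise from above positive; 0 = locked, negative = not yet locked; turns from -1.7 to +0.45, so it can go past the mark. Stays where it is left; about 4 N at the ear turns it. 128 mm across, 18 mm high
- ring_tall_ear (a point): centre of the top of the ring's one upright ear: a steel plate standing on edge radially, 52 mm long outwards (from 46 to 98 mm off the axis), 14 mm thick, rising 32 mm above the ring's top; this point is 72 mm off the ring's axis
- cup: loose terracotta cup, 72 mm across, 75 mm high; bystander; origin: centre of its underside
- bowl: loose terracotta bowl, 120 mm across, 50 mm high; bystander; origin: centre of its underside
- rib: loose flat wooden potter's rib, 110 x 45 x 10 mm, lying flat; bystander; origin: centre of its underside

How it is judged:
At the end, for the whole second after the job is handed in: The wide tub's ring is at rest with its ear within 0.1 rad (12 mm at its tip) of the middle between the two lugs; the tall tub's ring is still within 0.1 rad of its own mark; cup, bowl and rib are within 30 mm of where they were and upright (within 0.3 rad) (value of joint ring_wide between -0.1 and 0.1 rad and velocity of joint ring_wide between -0.05 and 0.05 rad/s and value of joint ring_tall between -0.1 and 0.1 rad and distance of each of cup, bowl, rib from where it was at the start of the episode below 0.03 m and angle between each of cup, bowl, rib's own z axis and vertical below 0.3 rad); the robot touches nothing.
It fails at once if the tall tub's locked ring was turned (not (value of joint ring_tall between -0.12 and 0.12 rad)).
It fails at once if the cup, the bowl or the rib was moved by more than 40 mm (distance of any of cup, bowl, rib from where it was at the start of the episode above 0.04 m).
It also fails if it takes over 35 s, if anything falls off the work surface, if the arm or the gripper's body presses on something with over 40 N, if the wrist force passes 120 N, or if a joint passes its speed limit or range.

## Working session

There is one attempt and no reset: what is moved stays moved. The work goes in short steps, Python scripts to look and compute and a tool call to move; the robot and the scene stay as the last step left them, time stands still between calls to the robot, and variables do not carry over. Pictures are saved under pics/ and viewed, at most 10 in all, crops included, and the job is handed in when it is done.

Besides the shell and the picture viewer there is one more tool, called after "Call:" as name(argument=value, ...) on one line, values as JSON. play_rows: Moves the arm, as the interface text tells. Its arguments: {"type":"object","properties":{"plan":{"type":"array","items":{"type":"array"}}},"required":["plan"]}

```bash
mkdir -p pics; cat > h.py <<'E'
from bench import *
import numpy as np, cv2
def world(p):
    K=np.array(p["intrinsics"]);R,_=cv2.Rodrigues(np.array(p["rvec"],float));t=np.array(p["tvec"],float).ravel()
    z=p["range_z"].astype(float);v,u=np.mgrid[:480,:640]
    c=np.stack([(u-K[0,2])/K[0,0]*z,(v-K[1,2])/K[1,1]*z,z],-1)
    w=(c-t)@R; w[z==0]=np.nan
    return w
E
python3 - <<'E'
from h import *
o=get_obs();print(o["time_s"],o["eef_pos"],o["eef_rot"])
for n in("top","scene"):
    p=camera(n);cv2.imwrite(f"pics/{n}0.png",p["image"][...,::-1]);w=world(p)
    np.savez(f"{n}0.npz",w=w,im=p["image"])
    for l in("tub_wide","ring_wide","ring_wide_ear","tub_tall","ring_tall","cup","bowl","rib"):
        for d in masks_of(p,l)[:2]:
            m=d["mask"];q=w[m];q=q[~np.isnan(q[:,0])]
            print(n,l,round(d["conf"],2),np.round(d["rect"]),np.round(np.median(q,0),3) if len(q) else "", np.round(np.percentile(q,[2,98],axis=0),3).tolist() if len(q) else "")
E
```

```text
0.0 [0.2542767  0.51510712 0.23039888] [-3.83311958e-04  2.27395304e-01  9.73802143e-01 -7.84292997e-04]
top tub_wide 0.57 [227. 280. 110. 104.] [0.508 0.23  0.109] [[0.418, 0.128, 0.007], [0.597, 0.315, 0.144]]
top ring_wide 0.69 [214. 284.  90. 107.] [0.499 0.248 0.113] [[0.408, 0.154, 0.099], [0.603, 0.323, 0.147]]
top ring_wide_ear 0.59 [215. 281.  87. 107.] [0.503 0.249 0.113] [[0.409, 0.154, 0.003], [0.603, 0.325, 0.147]]
top tub_tall 0.86 [461. 270.  99. 100.] [ 0.517 -0.237  0.164] [[0.439, -0.312, 0.004], [0.614, -0.182, 0.2]]
top ring_tall 0.96 [461. 272.  71.  85.] [ 0.516 -0.244  0.168] [[0.445, -0.302, 0.156], [0.594, -0.18, 0.202]]
top ring_tall 0.53 [460. 270.  97. 101.] [ 0.518 -0.238  0.163] [[0.437, -0.324, 0.001], [0.615, -0.182, 0.2]]
top cup 0.66 [331. 274.  36.  31.] [0.524 0.004 0.013] [[0.493, -0.028, 0.001], [0.554, 0.034, 0.077]]
top bowl 0.79 [252. 169.  53.  54.] [0.759 0.18  0.021] [[0.7, 0.124, 0.002], [0.805, 0.228, 0.052]]
top rib 0.74 [400. 178.  48.  23.] [ 0.74  -0.156  0.01 ] [[0.718, -0.208, 0.005], [0.763, -0.105, 0.014]]
top rib 0.63 [332. 273. 
[... 706 characters left out ...]
[[0.449, -0.302, 0.151], [0.605, -0.179, 0.201]]
scene ring_tall 0.58 [184. 224.  62.  75.] [ 0.538 -0.245  0.167] [[0.393, -0.303, 0.001], [0.605, -0.179, 0.201]]
scene ring_tall 0.44 [400. 200. 108. 108.] [0.537 0.225 0.108] [[0.432, 0.13, 0.004], [0.606, 0.317, 0.132]]
scene cup 0.62 [308. 233.  33.  36.] [0.514 0.004 0.044] [[0.495, -0.028, 0.001], [0.561, 0.035, 0.076]]
scene bowl 0.74 [184. 223.  65.  73.] [ 0.538 -0.245  0.168] [[0.45, -0.301, 0.154], [0.605, -0.179, 0.201]]
scene bowl 0.56 [408. 316.  61.  55.] [0.745 0.182 0.022] [[0.701, 0.123, 0.002], [0.806, 0.229, 0.052]]
scene rib 0.66 [247. 345.  55.  35.] [ 0.746 -0.157  0.01 ] [[0.722, -0.209, 0.004], [0.769, -0.104, 0.014]]
```

View pics/top0.png

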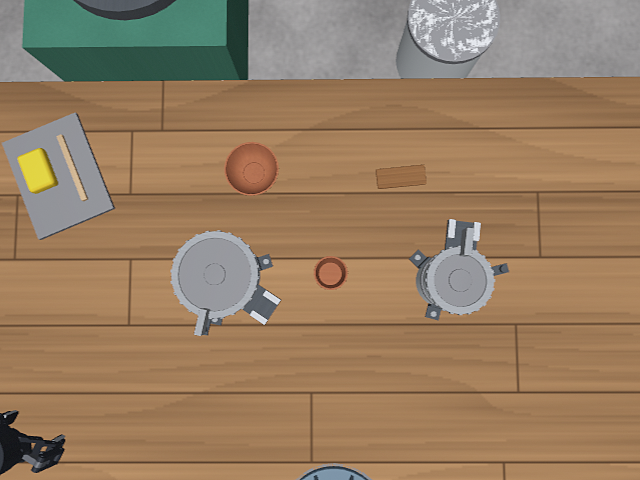

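View pics/scene0.png

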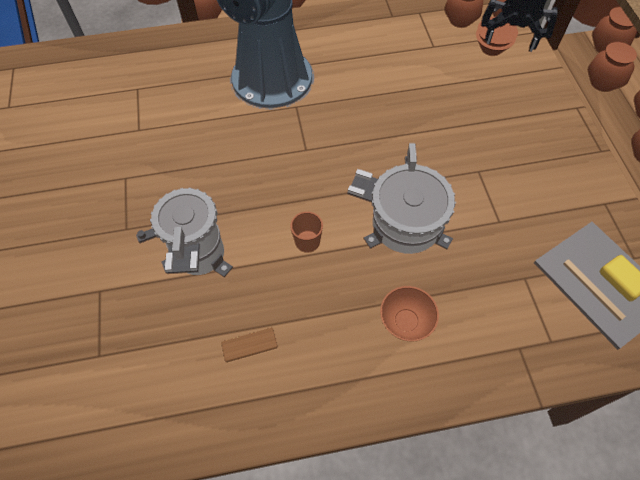

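The top view shows the wide tub at about (215,275), its ear at (202,322) and its lugs at (263,306). The ear has to swing anticlockwise, towards the robot's right. The tall tub is at (460,280) with its ear between its lugs, and the cup is at (331,273), clear of the sweep. Next I'll measure the axis, ear and lugs.

```bash
cat > meas.py <<'E'
from h import *
from scipy.optimize import least_squares
def meas(ps):
    """ps: list of (w,im). returns centre, ear angle, lug angle"""
    out=[]
    for w,im in ps:
        P=w.reshape(-1,3);C=im.reshape(-1,3).astype(int)
        near=np.hypot(P[:,0]-.51,P[:,1]-.238)<.16
        rg=P[near&(abs(P[:,2]-.113)<.0025)]
        rg=rg[(np.hypot(*(rg[:,:2]-[.51,.238]).T)>.07)]
        f=least_squares(lambda a:np.clip(.0805-np.hypot(rg[:,0]-a[0],rg[:,1]-a[1]),-.02,.02),[.51,.238],loss="soft_l1",f_scale=.003)
        c=f.x
        d=P[:,:2]-c;r=np.hypot(*d.T)
        e=near&(P[:,2]>.137)&(P[:,2]<.153)&(r>.06)&(r<.13)
        l=near&(abs(P[:,2]-.105)<.006)&(r>.1)&(r<.145)&(C.min(1)>150)
        lr=near&(abs(P[:,2]-.105)<.006)&(r>.106)&(r<.14)
        ang=lambda m:np.arctan2(d[m,1].mean(),d[m,0].mean())
        la=np.unwrap(np.arctan2(d[l,1],d[l,0]))
        s=dict(c=c.round(4),n=(len(rg),e.sum(),l.sum(),lr.sum()),ear=ang(e),ear_xyz=P[e].mean(0).round(4),
          lug=ang(l),lugr=r[l].mean(), lugspan=((np.percentile(la,2)),(np.percentile(la,98))),lugP=P[l].mean(0).round(4))
        s["joint"]=s["ear"]-s["lug"];out.append(s)
    return out
E
python3 - <<'E'
from meas import *
for n in("top","scene"):
    z=np.load(n+"0.npz");print(n,meas([(z["w"],z["im"])]))
E
```

```text
top [{'c': array([0.5183, 0.2382]), 'n': (1343, np.int64(210), np.int64(195), np.int64(214)), 'ear': np.float64(2.931151488701485), 'ear_xyz': array([0.4263, 0.2579, 0.1448]), 'lug': np.float64(-2.148808216910859), 'lugr': np.float64(0.12295625003149559), 'lugspan': (np.float64(-2.399991648701212), np.float64(-1.8946887296777677)), 'lugP': array([0.4525, 0.1373, 0.1052]), 'joint': np.float64(5.079959705612344)}]
scene [{'c': array([0.5227, 0.2386]), 'n': (951, np.int64(144), np.int64(137), np.int64(180)), 'ear': np.float64(2.932311236427263), 'ear_xyz': array([0.4321, 0.2578, 0.1442]), 'lug': np.float64(-2.15450270880206), 'lugr': np.float64(0.12295830807000925), 'lugspan': (np.float64(-2.403362839089805), np.float64(-1.901226656354169)), 'lugP': array([0.4562, 0.138 , 0.1048]), 'joint': np.float64(5.0868139452293235)}]
```

The ring reads about -1.20 rad, so the ear stands at the open stud. The axis is near (0.520, 0.2385), the ear points at 2.93 rad and the lugs at 4.13 rad. The plan is to grip the ear across its thickness and follow the arc, starting with a hover over the ear.

Call:
play_rows(plan=[[85, [-0.661, -0.39, 0], -0.08], [85, [-0.661, -0.39, 0], -0.08], [85, [-0.661, -0.39, 0], -0.08], [85, [-0.661, -0.39, 0], -0.08], [85, [-0.661, -0.39, 0], -0.08], [85, [-0.661, -0.39, 0], -0.08], [85, [-0.661, -0.39, 0], -0.08], [85, [-0.661, -0.39, 0], -0.08], [85, [-0.661, -0.39, 0], -0.08], [85, [-0.661, -0.39, 0], -0.08]])

```text
time_s: 1.9
eef_pos: [0.4217, 0.2599, 0.2312]
eef_rot: [-0.0, 0.103, 0.995, 0.0]
wrist_force: [0.2, 0.6, -1.1]
opening: 0.995
grasp_force: 0.0
```

```bash
cat > wr.py <<'E'
from meas import *
from scipy.spatial.transform import Rotation as Ro
def wrist(name):
    o=get_obs();p=camera("wrist");K=np.array(p["intrinsics"]);z=p["range_z"].astype(float);v,u=np.mgrid[:480,:640]
    c=np.stack([(u-K[0,2])/K[0,0]*z,(v-K[1,2])/K[1,1]*z,z],-1);T=np.array(p["T_tool_cam"])
    R=Ro.from_quat(np.array(o["eef_rot"])[[1,2,3,0]]).as_matrix()
    w=(c@T[:3,:3].T+T[:3,3])@R.T+o["eef_pos"];w[z==0]=np.nan
    cv2.imwrite(f"pics/{name}.png",p["image"][...,::-1])
    return o,R,w,p["image"]
E
python3 - <<'E'
from wr import *
o,R,w,im=wrist("w1");print(o["time_s"],o["eef_pos"],R.round(3).tolist(),o["q"])
P=w.reshape(-1,3)
d=P[:,:2]-[.5205,.2385];r=np.hypot(*d.T)
e=(P[:,2]>.137)&(P[:,2]<.152)&(r>.06)&(r<.13)
print(e.sum(),P[e].mean(0),np.percentile(P[e],[2,98],axis=0))
try: print(meas([(w,im)]))
except Exception as x: print(x)
E
```

```text
1.9 [0.42170469 0.2599258  0.23121561] [[-0.979, 0.204, -0.0], [0.204, 0.979, 0.0], [0.0, 0.0, -1.0]] [ 3.11954662e-01  3.62226062e-04  1.80239042e+00  4.87114479e-04
  1.33914467e+00 -1.05345205e+00]
1499 [0.42713714 0.26192777 0.14455182] [[0.40372837 0.25199238 0.14089433]
 [0.45288371 0.27154935 0.14608448]]
[{'c': array([0.5201, 0.2411]), 'n': (7213, np.int64(1499), np.int64(923), np.int64(1161)), 'ear': np.float64(2.9208886478961196), 'ear_xyz': array([0.4271, 0.2619, 0.1446]), 'lug': np.float64(-2.1981441474872936), 'lugr': np.float64(0.12455783707615746), 'lugspan': (np.float64(-2.3980638753242265), np.float64(-1.9158023893962266)), 'lugP': array([0.4482, 0.142 , 0.1048]), 'joint': np.float64(5.119032795383413)}]
```

View pics/w1.png

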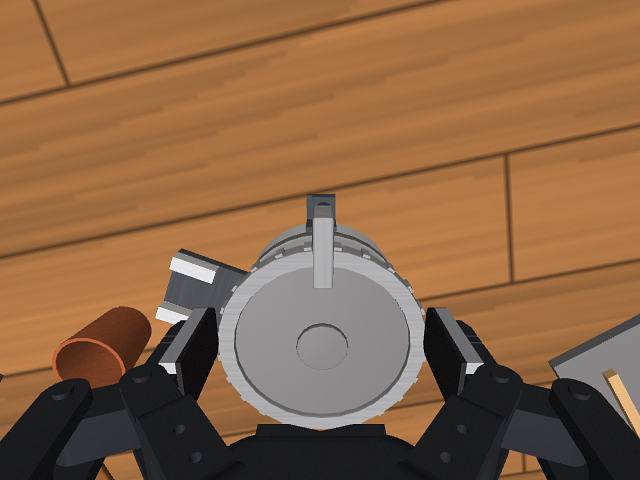

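The wrist view has the ear centred between the open fingers at about column 322, with the lugs at (190,290) and the cup at (100,345), both clear. I'll go down and grip.

Call:
play_rows(plan=[[85, [0, 0, 0.09], 0], [85, [0, 0, 0.18], 0], [85, [0, 0, 0.25], 0], [85, [0, 0, 0.275], 0], [85, [0, 0, 0.275], 0], [0, [0, 0, 0.275], 0], [0, [0, 0, 0.275], 0], [0, [0, 0, 0.275], 0], [0, [0, 0, 0.275], 0], [0, [0, 0, 0.275], 0]])

```text
time_s: 2.95
eef_pos: [0.4231, 0.259, 0.1221]
eef_rot: [0.001, 0.104, 0.995, 0.001]
wrist_force: [-5.2, 3.4, 14.7]
opening: 0.149
grasp_force: 61.8
```

```bash
cat > arc.py <<'E'
from h import *
from scipy.spatial.transform import Rotation as Ro
def arc(total,n,c=(.5205,.2390)):
    o=get_obs();R=Ro.from_quat(np.array(o["eef_rot"])[[1,2,3,0]]).as_matrix();p=np.array(o["eef_pos"])
    print(p,o["opening"],o["grasp_force"],o["wrist_force"])
    d=p[:2]-c
    for k in range(1,n+1):
        a=total*k/n;M=np.array([[np.cos(a),-np.sin(a)],[np.sin(a),np.cos(a)]])
        s=R.T@np.r_[M@d-d,0]/.4
        print([0,[round(float(s[0]),3),round(float(s[1]),3),0],round(-a/np.pi,4)],end=",\n")
E
python3 -c "from arc import *;arc(.6,10)"
```

```text
[0.42309539 0.25902901 0.12210574] 0.14872944944436733 61.82187795639038 [-5.15465949  3.44909534 14.74813667]
[0, [-0.001, -0.015, 0], -0.0191],
[0, [-0.002, -0.03, 0], -0.0382],
[0, [-0.004, -0.044, 0], -0.0573],
[0, [-0.007, -0.059, 0], -0.0764],
[0, [-0.011, -0.073, 0], -0.0955],
[0, [-0.016, -0.087, 0], -0.1146],
[0, [-0.022, -0.101, 0], -0.1337],
[0, [-0.029, -0.115, 0], -0.1528],
[0, [-0.036, -0.128, 0], -0.1719],
[0, [-0.044, -0.14, 0], -0.191],
```

The grip is firm: 62 N at an opening of about 13 mm, matching the 14 mm ear. Now the first half of the arc.

Call:
play_rows(plan=[[0, [-0.001, -0.015, 0], -0.019], [0, [-0.002, -0.03, 0], -0.038], [0, [-0.004, -0.044, 0], -0.057], [0, [-0.007, -0.059, 0], -0.076], [0, [-0.011, -0.073, 0], -0.095], [0, [-0.016, -0.087, 0], -0.115], [0, [-0.022, -0.101, 0], -0.134], [0, [-0.029, -0.115, 0], -0.153], [0, [-0.036, -0.128, 0], -0.172], [0, [-0.044, -0.14, 0], -0.191]])

```text
time_s: 3.95
eef_pos: [0.4292, 0.2008, 0.1222]
eef_rot: [0.001, -0.196, 0.981, 0.001]
wrist_force: [1.0, 3.0, 2.4]
opening: 0.152
grasp_force: 59.0
```

```bash
python3 - <<'E'
from meas import *
o=get_obs();print(o["q"])
for n in("top","scene"):
    p=camera(n);w=world(p);s=meas([(w,p["image"])])[0]
    z=np.load(n+"0.npz");s0=meas([(z["w"],z["im"])])[0]
    print(n,s)
    cv2.imwrite(f"pics/{n}1.png",p["image"][...,::-1])
from arc import *
arc(.6,10)
E
```

```text
[ 1.85305531e-01  8.63906284e-02  1.95353748e+00  1.55758067e-03
  1.09921653e+00 -1.78089449e+00]
top {'c': array([0.5191, 0.2384]), 'n': (1193, np.int64(0), np.int64(153), np.int64(162)), 'ear': np.float64(nan), 'ear_xyz': array([nan, nan, nan]), 'lug': np.float64(-2.0998708263952897), 'lugr': np.float64(0.12636515933838516), 'lugspan': (np.float64(-2.372528078939671), np.float64(-1.89981327078995)), 'lugP': array([0.4564, 0.1312, 0.1051]), 'joint': np.float64(nan)}
scene {'c': array([0.5227, 0.2387]), 'n': (951, np.int64(150), np.int64(137), np.int64(206)), 'ear': np.float64(-2.7061049286374983), 'ear_xyz': array([0.4447, 0.2024, 0.1443]), 'lug': np.float64(-2.154665106361485), 'lugr': np.float64(0.1230315246410589), 'lugspan': (np.float64(-2.4080096576658168), np.float64(-1.9022917047478904)), 'lugP': array([0.4563, 0.1381, 0.1047]), 'joint': np.float64(-0.5514398222760133)}
[0.42945004 0.20012349 0.12215594] 0.15146099178778832 59.64691758155823 [1.95819752 1.37109792 3.53933382]
[0, [-0.001, -0.015, 0], -0.0191],
[0, [-0.002, -0.03, 0], -0.0382],
[0, [-0.004, -0.044, 0], -0.0573],
[0, [-0.008, -0.059, 0], -0.0764],
[0, [-0.012, -0.073, 0], -0.0955],
[0, [-0.017, -0.087, 0], -0.1146],
[0, [-0.023, -0.101, 0], -0.1337],
[0, [-0.029, -0.114, 0], -0.1528],
[0, [-0.037, -0.127, 0], -0.1719],
[0, [-0.045, -0.139, 0], -0.191],meas.py:17: RuntimeWarning: Mean of empty slice.
  ang=lambda m:np.arctan2(d[m,1].mean(),d[m,0].mean())
  ret = ret.dtype.type(ret / rcount)
meas.py:19: RuntimeWarning: Mean of empty slice.
  s=dict(c=c.round(4),n=(len(rg),e.sum(),l.sum(),lr.sum()),ear=ang(e),ear_xyz=P[e].mean(0).round(4),
  ret = um.true_divide(
```

The scene camera now puts the joint at about -0.55, and TCP geometry gives -0.586. I'll go about 0.58 further, then measure again while still gripping.

Call:
play_rows(plan=[[0, [-0.001, -0.015, 0], -0.019], [0, [-0.002, -0.03, 0], -0.038], [0, [-0.004, -0.044, 0], -0.057], [0, [-0.008, -0.059, 0], -0.076], [0, [-0.012, -0.073, 0], -0.095], [0, [-0.017, -0.087, 0], -0.115], [0, [-0.023, -0.101, 0], -0.134], [0, [-0.029, -0.114, 0], -0.153], [0, [-0.036, -0.125, 0], -0.169], [0, [-0.041, -0.134, 0], -0.183]])

```text
time_s: 5.05
eef_pos: [0.4648, 0.1569, 0.1222]
eef_rot: [0.001, -0.465, 0.885, -0.0]
wrist_force: [1.3, 0.8, 5.4]
opening: 0.148
grasp_force: 59.5
```

```bash
python3 -W ignore - <<'E'
from meas import *
p=camera("scene");w=world(p);print(meas([(w,p["image"])])[0])
cv2.imwrite("pics/scene2.png",cv2.resize(p["image"][100:280,320:500,::-1],None,fx=3,fy=3))
o=get_obs();e=o["eef_pos"];print(e,np.arctan2(e[1]-.239,e[0]-.5205)+2.151,o["wrist_force"],o["opening"],o["q"])
E
```

```text
{'c': array([0.5226, 0.2388]), 'n': (983, np.int64(95), np.int64(72), np.int64(129)), 'ear': np.float64(-2.1124985909304534), 'ear_xyz': array([0.4793, 0.1668, 0.1438]), 'lug': np.float64(-1.967172150718109), 'lugr': np.float64(0.12350039350255754), 'lugspan': (np.float64(-2.199962834349502), np.float64(-1.8980004786889595)), 'lugP': array([0.4751, 0.1251, 0.1046]), 'joint': np.float64(-0.14532644021234442)}
[0.46531346 0.1566067  0.12217464] -0.00996094756369681 [ 2.09126735 -0.81147416  5.1356699 ] 0.14959939243225553 [ 8.24184579e-02  1.24547337e-01  1.91124062e+00 -1.12069881e-04
  1.10374335e+00 -2.45697083e+00]
```

View pics/scene2.png

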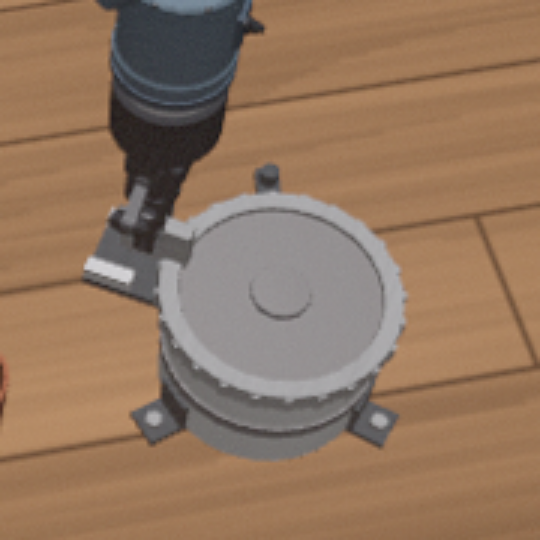

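The crop shows the gripper at (140,220) holding the ear between the lugs. The occluded lug skews the network-free lug estimate, but TCP geometry gives -0.01. I'll release, lift, and check in clear view.

Call:
play_rows(plan=[[60, [0, 0, 0], 0], [60, [0, 0, 0], 0], [60, [0, 0, 0], 0], [60, [0, 0, 0], 0], [60, [0, 0, -0.08], 0], [60, [0, 0, -0.18], 0], [60, [0, 0, -0.28], 0], [60, [0.1, 0, -0.35], 0], [60, [0.15, 0, -0.35], 0], [60, [0.15, 0, -0.35], 0]])

```text
time_s: 6.1
eef_pos: [0.4294, 0.1064, 0.2622]
eef_rot: [0.001, -0.464, 0.886, -0.001]
wrist_force: [-0.4, -0.2, -1.0]
opening: 0.701
grasp_force: 0.0
```

```bash
python3 -W ignore - <<'E'
from wr import *
o,R,w,im=wrist("w3");print(o["time_s"],o["eef_pos"],o["wrist_force"]);print("wrist",meas([(w,im)])[0])
for n in("scene","top"):
    p=camera(n);print(n,meas([(world(p),p["image"])])[0])
    if n=="scene": cv2.imwrite("pics/scene3.png",cv2.resize(p["image"][100:280,320:500,::-1],None,fx=3,fy=3))
E
```

```text
6.1 [0.42941779 0.10640584 0.26224397] [-0.37626066 -0.22359145 -1.00686931]
wrist {'c': array([0.5196, 0.2396]), 'n': (2724, np.int64(1041), np.int64(982), np.int64(1031)), 'ear': np.float64(-2.150993429694303), 'ear_xyz': array([0.4673, 0.1599, 0.1444]), 'lug': np.float64(-2.140173707242286), 'lugr': np.float64(0.12140210799663562), 'lugspan': (np.float64(-2.396235435766152), np.float64(-1.8785662433044248)), 'lugP': array([0.4554, 0.1394, 0.1048]), 'joint': np.float64(-0.010819722452017011)}
scene {'c': array([0.5227, 0.2387]), 'n': (956, np.int64(176), np.int64(87), np.int64(154)), 'ear': np.float64(-2.1429426156486855), 'ear_xyz': array([0.4718, 0.1597, 0.1434]), 'lug': np.float64(-2.0474628783259288), 'lugr': np.float64(0.12591678523459882), 'lugspan': (np.float64(-2.3719111094920606), np.float64(-1.8863975229644339)), 'lugP': array([0.4657, 0.1284, 0.1047]), 'joint': np.float64(-0.09547973732275672)}
top {'c': array([0.5192, 0.2385]), 'n': (1158, np.int64(160), np.int64(92), np.int64(101)), 'ear': np.float64(-2.1548178922391488), 'ear_xyz': array([0.4691, 0.1628, 0.1449]), 'lug': np.float64(-1.9554991408349798), 'lugr': np.float64(0.12282870778915876), 'lugspan': (np.float64(-2.0059147496715433), np.float64(-1.89505870002985)), 'lugP': array([0.4731, 0.1247, 0.1051]), 'joint': np.float64(-0.199318751404169)}
```

View pics/w3.png

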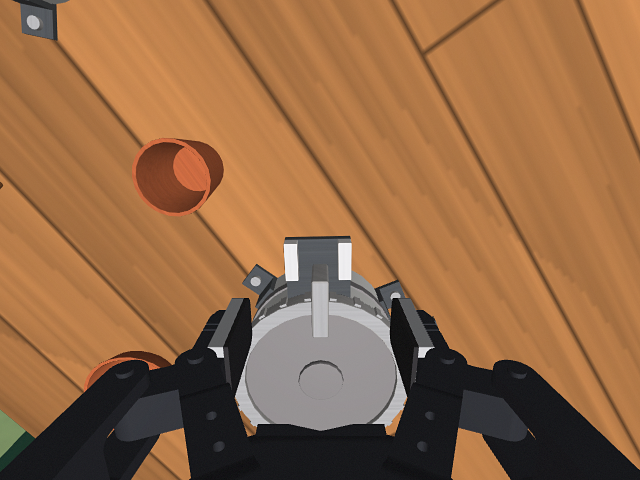

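View pics/scene3.png

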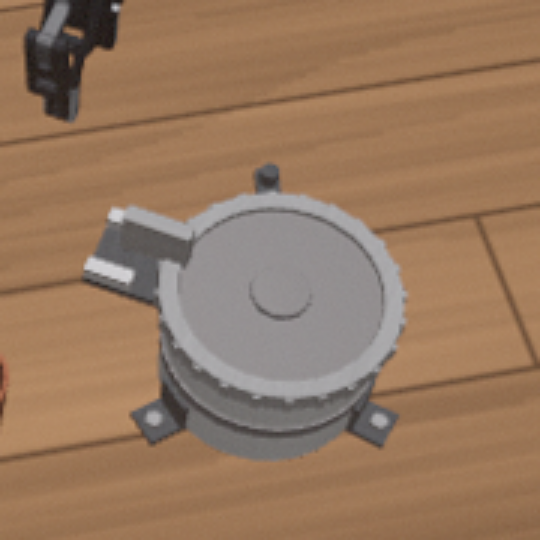

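The wrist view shows the ear at column 320, midway between the lugs at columns 291 and 345, and the gripper touching nothing. The wrist measurement is -0.01 rad. In the initial lug frame, with both lugs visible, the scene camera gives -2.143 against -2.154 and the top camera -2.155 against -2.149, so all three agree within about 0.01 rad.

```bash
python3 -c "from bench import *;print(hand_in())"
```

```text
the job is handed in; nothing more can be done
None
```

The wide tub's lock ring is turned and the job handed in at about 6 s: its ear stands within about 0.01 rad of the middle between the lugs, the gripper was clear of everything, and the arm stayed away from the tall tub, cup, bowl and rib.

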